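# Find the rattling housing and sort it out

## Robot

A 6-joint arm with a two-finger parallel gripper is mounted at the origin on a cart in front of the work surface, level with it; the furniture and walls round the work are solid. World frame = base frame: x ahead of the robot, y to its left, z up, the work surface at z = 0. Lengths are in m, angles in rad, forces in N, time in s.
With the tool pointing down it reaches from about 0.3 to 0.875 m from the base axis. Payload 6.4 kg.
Tool frame: the origin (TCP) lies at the very end of the fingers, on their centre line; the grasp point (between the pads) lies 19 mm behind it (ctrl.hold_point_z is the distance from the TCP to the grasp point, in m); y points along the fingers, x is the direction in which the jaws open and shut, and the axes are right-handed (so a half turn about y gives the same grasp; the last joint's range is limited). The gripper opens to 85 mm and grips with 20 to 120 N. Pads are 22 mm wide; open, the fingers measure 114 mm over their backs; the gripper's body (76 mm by 85 mm) begins 54 mm behind the grasp point. The pads swing forward as they close: fully open they stand 13 mm farther back than shut.
Start: joints at [0.96, 0.181, 1.607, -0, 1.354, -0.206], TCP at [0.226, 0.529, 0.231] pointing down, gripper open.
Joint ranges: [-2.99, 2.99], [-0.89, 2.07], [0.3, 2.58], [-1.14, 4.28], [0, 2.63], [-3.12, 3.12]. Speed limits (rad/s): [2.57, 2.57, 3.01, 3.14, 3.14, 3.14].

## Interface

Orientations are given as a unit quaternion [w, x, y, z].
In Python, from bench import ctrl, imaging gives the robot as it stands.
- The arm moves only by the shell command python3 -m jog 'ROWS'. ROWS is JSON, a list of rows, each a list of 3 entries, a list of its own where there are three numbers: the shift along the tool's x, y, z in cm, then the turn, a rotation vector about the tool's x, y, z in rad, then the finger opening in cm, from 0 to 8.54. A call has 1 to 12 rows; each row shifts and turns the pose as measured when the row begins, along the tool's axes as they then stand; what a row does not reach is not made up. A row lasts 1/12 s, in which the tool goes at most 41.7 mm and 7.16 degrees, less where a joint would pass 70% of its speed; a pose out of reach is approached as far as the arm can. A call is refused whole if a number of a shift passes 4.17 or a number of a turn 0.125, either way. A call with a gripper value outside its range is refused whole. The fingers move at their own pace and stop on an object; the grip force is fixed at half the most. Time passes only in rows, so rows that do not move let the fingers close. It gives the time, the measured TCP pose, the force and the opening at its end, in the units of the state.
- ctrl.get_obs(): the state, without advancing time (a new reading comes with each control period).
- imaging.camera(name): name is "scene" or "side" or "wrist"; returns a dict with "frame" (420x560x3 uint8, red, green, blue), "depth" (420x560 float32, m along the optical axis (not along the pixel's ray), 0 where there is no reading), "K" (3x3 intrinsics, pixels), "R" (3x3) and "t" (3): a world point X has camera coordinates R X + t. Camera axes: x right, y down, z forward; pixel columns grow to the right and rows downward; lengths in m; the calibration is good to about 2 mm. A picture is of the moment at which its call begins.
- ctrl.hand_in(): hands the job in, once; it reports no verdict.
The state is a dict: "time_s": time; "q": joint angles; "dq": joint speeds; "joint_efforts": joint torques, N m; "eef_pos": TCP position; "eef_rot": TCP orientation; "wrist_force": force on the tool from outside, world axes, zero at the start; "torque": the same for the moment, N m; "opening": opening from 0.0 (shut) to 1.0 (fully open).
Only numpy, scipy, OpenCV 4.12 (cv2) and the standard library are available. Lean on these libraries where they do the work, as an engineer would, in place of code of your own. Each camera call takes 0.05 s, during which the arm holds its last target. There are 200 camera calls.

## Task

One of the three sealed housings on the sloping rack has a loose piece inside. Lift them off and tip the end that lay higher well down, so that you feel which one shifts inside, then lay the rattler gently in the red tray and the two sound ones gently in the green tray, flat with the label up. Leave the roll of tape where it is.

Things in the scene. Friction and masses are not known exactly. Their poses are not given: they have to be found in the camera images.
- housing_a_centre (a point): centre, 20 mm above the underside, of one of three look-alike sealed housings: aluminium, black end caps, blue blank label on top; 100 (own x) x 40 (y) x 40 (z) mm, 0.31 to 0.39 kg. Own x runs lengthwise toward the end that lies higher at the start, own z out of the label. All lie label up, long axis up the slope, lower end on the rack's lip, 85 mm apart.
- housing_b_centre (a point): centre of another of the three, alike in size, look and axes. Just one of the three is a rattler; lane, look and weight do not tell which. It hides a 0.2 kg loose piece, at its lower end at the start, that stays put while the housing is level and moved smoothly, and slides 50 mm, with a knock, once the other end is tipped over 10 degrees below level (20 is sure).
- housing_c_centre (a point): centre of another of the three, alike in size, look and axes. Feeling for the rattler: gripped at mid-length and held level, the moment about the horizontal line across the housing (along which the fingers close) changes by 0.07 to 0.1 N m from before tipping to after; in a sound housing by less than 0.02.
- rack: grey sheet-metal rack on a dark rod frame, fixed, 256 mm wide (own y). Its 150 mm long deck slopes 25 degrees, rising along own +x, toward the robot, so a gripper squared to the housings leans 25 degrees, fingertips toward the robot; lip 12 mm high along the low edge. Origin on the bench under the deck's centre, where the deck's surface is 60 mm above the bench.
- pass_tray: green open plastic tray for sound housings (takes two side by side, 80 mm apart along own y), fixed to the bench, 150 (own x) x 200 (own y) mm outside, 24 mm high, walls and floor 4 mm thick. Origin at the centre of its underside. The trays stand left and right of the rack and may swap sides.
- reject_tray: red open plastic tray for the rattler, fixed to the bench, 150 (own x) x 200 (own y) mm outside, 24 mm high, walls and floor 4 mm thick. Origin at the centre of its underside. The trays stand left and right of the rack and may swap sides.
- slug (a joint): where the loose piece hidden in the rattler stands along its 50 mm of travel (m): 0 at the end that lies lower at the start, 0.05 at the other. It does not say in which housing it is.
- tape_roll: roll of masking tape, 104 mm across, 25 mm high, loose on the bench behind the rack: a bystander. Origin at the centre of its underside.

How it is judged:
On the way:
1. the rattler, lifted clear of rack and bench, is tipped so that the end that lay higher points at least 16 degrees below level and the loose piece has slid to it (angle between slug's own x axis and vertical above 1.85005 rad and height (world z) of slug above 0.09 m and value of joint slug above 0.04 m), for 0.2 s.
At the end, for the whole second after the job is handed in: The rattler lies in the red tray and the two sound housings lie in the green tray: each down on the tray floor, centre inside the walls (within 65 mm of the tray's centre along its x, 90 mm along its y), level within 8.6 degrees with the label up, released and at rest (x of slug in the frame of reject_tray between -0.073 and 0.073 m and y of slug in the frame of reject_tray between -0.098 and 0.098 m and ((x of housing_a_centre in the frame of pass_tray between -0.065 and 0.065 m and y of housing_a_centre in the frame of pass_tray between -0.09 and 0.09 m) or (x of housing_a_centre in the frame of reject_tray between -0.065 and 0.065 m and y of housing_a_centre in the frame of reject_tray between -0.09 and 0.09 m and x of slug in the frame of housing_a_centre between -0.05 and 0.05 m and y of slug in the frame of housing_a_centre between -0.018 and 0.018 m)) and height (world z) of each of housing_a_centre, housing_b_centre, housing_c_centre below 0.029 m and angle between each of housing_a_centre, housing_b_centre, housing_c_centre's own z axis and vertical below 0.15 rad and linear speed of each of housing_a, housing_b, housing_c below 0.02 m/s and ((x of housing_b_centre in the frame of pass_tray between -0.065 and 0.065 m and y of housing_b_centre in the frame of pass_tray between -0.09 and 0.09 m) or (x of housing_b_centre in the frame of reject_tray between -0.065 and 0.065 m and y of housing_b_centre in the frame of reject_tray between -0.09 and 0.09 m and x of slug in the frame of housing_b_centre between -0.05 and 0.05 m and y of slug in the frame of housing_b_centre between -0.018 and 0.018 m)) and ((x of housing_c_centre in the frame of pass_tray between -0.065 and 0.065 m and y of housing_c_centre in the frame of pass_tray between -0.09 and 0.09 m) or (x of housing_c_centre in the frame of reject_tray between -0.065 and 0.065 m and y of housing_c_centre in the frame of reject_tray between -0.09 and 0.09 m and x of slug in the frame of housing_c_centre between -0.05 and 0.05 m and y of slug in the frame of housing_c_centre between -0.018 and 0.018 m))); the robot touches nothing.
It fails at once if a housing is dropped or slammed down (faster than 0.7 m/s with its centre below 40 mm) ((height (world z) of housing_a_centre below 0.04 m and linear speed of housing_a above 0.7 m/s) or (height (world z) of housing_b_centre below 0.04 m and linear speed of housing_b above 0.7 m/s) or (height (world z) of housing_c_centre below 0.04 m and linear speed of housing_c above 0.7 m/s)).
It fails at once if the tape roll is moved more than 40 mm (distance of tape_roll from where it was at the start of the episode above 0.04 m).
It also fails if it takes over 72 s, if anything falls off the work surface, if the arm or the gripper's body presses on something with over 40 N, if the wrist force passes 120 N, or if a joint passes its speed limit or range.

## Working session

There is one attempt and no reset: what is moved stays moved. The work goes in short steps, Python scripts to look and compute and a shell command to move; the robot and the scene stay as the last step left them, time stands still between calls to the robot, and variables do not carry over. Pictures are saved under pics/ and viewed, about 8 in all and at most 12, crops included, and the job is handed in when it is done.

```bash
mkdir -p pics; ls
python3 - <<'E'
from bench import ctrl, imaging
import cv2,numpy as np
o=ctrl.get_obs();print(o, ctrl.hold_point_z)
ims=[]
for n in("scene","side"):
    c=imaging.camera(n);np.savez(f"{n}0.npz",**c)
    cv2.imwrite(f"pics/{n}0.png",c["frame"][:,:,::-1]);print(n,c["K"].tolist(),c["R"].tolist(),c["t"])
E
```

```text
pics
{'time_s': 0.0, 'q': array([ 9.59698099e-01,  1.81522674e-01,  1.60799825e+00,  4.34619404e-05,
        1.35381044e+00, -2.06274175e-01]), 'dq': array([-0.00113657, -0.00057075,  0.0012653 , -0.00044682, -0.00017451,
        0.00010225]), 'joint_efforts': array([ 1.60077390e-03, -4.44884348e+01, -3.51328218e+01, -1.76208491e-04,
        9.31419258e-03,  3.87803163e-05]), 'eef_pos': array([0.22610489, 0.52808448, 0.2303992 ]), 'eef_rot': array([-0.59009803,  0.5905224 ,  0.38869586, -0.38985014]), 'wrist_force': array([ 0.20804063, -0.30523532,  0.04382631]), 'torque': array([-0.02377678,  0.01292054,  0.03320745]), 'opening': 1.0021104509583445} 0.0187
scene [[449.15400053420944, 0.0, 275.7040928242918], [0.0, 449.15400053420944, 218.69715757425132], [0.0, 0.0, 1.0]] [[0.7378154877117933, -0.6749838232911733, 0.005014417996019825], [-0.3762737436540126, -0.41744439583999404, -0.827138589486899], [0.560398408214373, 0.6083888679759129, -0.5619756306049083]] [-0.41290688  0.28123805  0.70364128]
side [[490.6104373220935, 0.0, 279.81168279740353], [0.0, 490.6104373220935, 210.92323917710965], [0.0, 0.0, 1.0]] [[-0.3663186629485251, 0.9302987696202886, -0.01883710218114003], [0.6282866444111821, 0.23236311533736348, -0.7424710600994843], [-0.6863428659424835, -0.2838161057334362, -0.6696132379935192]] [ 0.19180051 -0.31384076  1.6198663 ]
```

View pics/scene0.png

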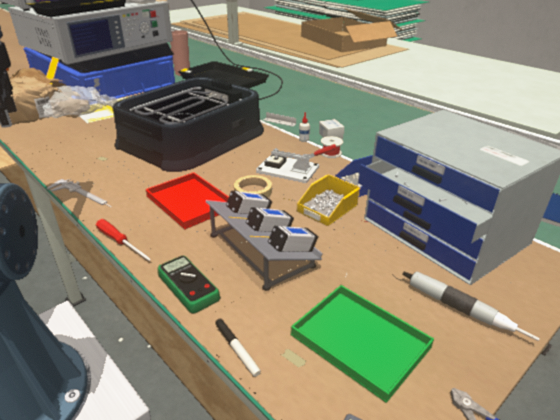

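View pics/side0.png

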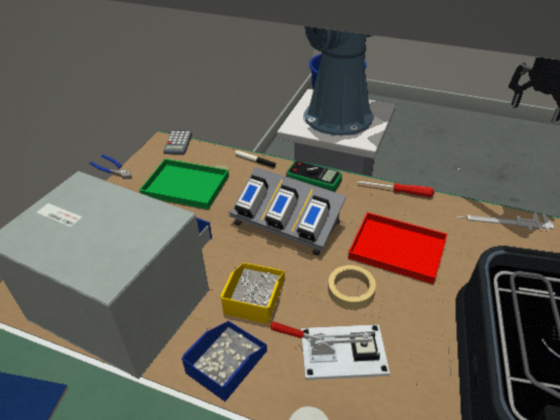

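The scene picture shows the red tray on the far left (190,198) and the green one near right (362,338), with the rack between them. In the side picture the labels are at about (250,197), (281,208) and (313,216), and the tape is behind the rack at (352,286).

```bash
cat > h.py <<'E'
import numpy as np,cv2
def cloud(c):
    d=c["depth"];v,u=np.mgrid[:d.shape[0],:d.shape[1]];K=c["K"]
    P=np.stack([(u-K[0,2])*d/K[0,0],(v-K[1,2])*d/K[1,1],d],-1)
    return (P-c["t"])@c["R"]
E
python3 - <<'E'
from h import *
for n in("side","scene"):
    c=dict(np.load(f"{n}0.npz"));W=cloud(c);h=cv2.cvtColor(c["frame"],cv2.COLOR_RGB2HSV).astype(int);H,S,V=h[...,0],h[...,1],h[...,2]
    ok=(c["depth"]>0)&(abs(W[...,0]-.55)<.4)&(abs(W[...,1])<.5)
    for nm,m in(("green",(H>50)&(H<75)&(S>180)&(V>90)),("red",((H<5)|(H>175))&(S>200)&(V>120))):
        m=(m&ok&(W[...,2]<.04)).astype(np.uint8)
        k,l,st,_=cv2.connectedComponentsWithStats(m);i=1+st[1:,4].argmax();p=W[l==i]
        print(n,nm,cv2.minAreaRect(p[:,:2].astype(np.float32)),p[:,2].min(),p[:,2].max())
    m=((H>105)&(H<125)&(S>120)&ok&(W[...,2]>.06)&(W[...,2]<.16)).astype(np.uint8)
    k,l,st,ce=cv2.connectedComponentsWithStats(m)
    for i in range(1,k):
        if st[i,4]>60:
            p=W[l==i];q=p.mean(0);ev=np.linalg.svd(p-q,full_matrices=False)[2]
            print(n,"label",st[i,4],ce[i],q.round(4),cv2.minAreaRect(p[:,:2].astype(np.float32)),ev.round(3).tolist())
E
```

```text
side green ((0.4968965947628021, -0.2917555868625641), (0.15216122567653656, 0.19922922551631927), 4.360408782958984) -0.0015961942483575448 0.029182458405698875
side red ((0.5316266417503357, 0.30389657616615295), (0.19857639074325562, 0.1539885550737381), 87.66743469238281) -0.002363277804179724 0.027574221278683284
side label 131 [249.13740458 192.85496183] [ 0.5592 -0.0644  0.0896] ((0.5596522092819214, -0.0644715204834938), (0.02318129874765873, 0.04066545516252518), 83.55924987792969) [[0.903, -0.12, -0.413], [-0.132, -0.991, -0.0], [-0.409, 0.055, -0.911]]
side label 145 [279.71034483 203.64137931] [0.5704 0.02   0.0895] ((0.5703073143959045, 0.0197842288762331), (0.02265474572777748, 0.0393676720559597), 83.93035888671875) [[0.91, -0.089, -0.405], [-0.122, -0.991, -0.058], [-0.396, 0.102, -0.913]]
side label 159 [311.94339623 214.7672956 ] [0.5809 0.1041 0.0895] ((0.5804663300514221, 0.10391660779714584), (0.02278784103691578, 0.04159688204526901), 83.50409698486328) [[0.901, -0.105, -0.421], [-0.146, -0.987, -0.066], [0.408, -0.121, 0.905]]
scene green ((0.492434024810791, -0.2942471206188202), (0.14468421041965485, 0.181412473320961), 4.531273365020752) 0.0013025088427612139 0.026264047573558977
scene red ((0.5272355675697327, 0.3020007014274597), (0.20599840581417084, 0.15025268495082855), 87.15576934814453) -0.001449375878270632 0.027455090644546473
scene label 698 [381.33667622 191.50716332] [ 0.764  -0.1199  0.125 ] ((0.7712999582290649, -0.12993475794792175), (0.13811632990837097, 0.05214819312095642), 84.23388671875) [[-0.572, -0.019, 0.82], [0.076, 0.994, 0.076], [0.817, -0.106, 0.568]]
scene label 1333 [450.58964741 230.2348087 ] [ 0.7478 -0.2966  0.1223] ((0.7550218105316162, -0.2878166735172272), (0.12307329475879669, 0.0519128255546093), 84.16410827636719) [[-0.512, 0.427, 0.745], [0.292, 0.902, -0.317], [0.808, -0.055, 0.587]]
```

```bash
cat >> h.py <<'E'
from scipy.spatial.transform import Rotation as Ro
from bench import ctrl, imaging
def frame(yaw,pitch,s=1):
    # housing: horizontal direction of own +x at angle yaw(deg), raised by pitch(deg); tool y = s*own x, tool z = -own z
    a,b=np.radians([yaw,pitch]);x=np.array([np.cos(a)*np.cos(b),np.sin(a)*np.cos(b),np.sin(b)])
    y=np.array([-np.sin(a),np.cos(a),0]);z=np.cross(x,y)
    return np.c_[np.cross(s*x,-z),s*x,-z]
def cur():
    o=ctrl.get_obs();q=o["eef_rot"];return o["eef_pos"],Ro.from_quat([*q[1:],q[0]])
def plan(p,R,n=None,gain=1.0):
    p0,R0=cur();R=Ro.from_matrix(R) if not isinstance(R,Ro) else R
    w=(R0.inv()*R).as_rotvec();th=np.linalg.norm(w)
    W=np.array([[0,-w[2],w[1]],[w[2],0,-w[0]],[-w[1],w[0],0]])
    d=R0.inv().apply(np.asarray(p)-p0)
    if th>1e-6:
        V=np.eye(3)+(1-np.cos(th))/th**2*W+(th-np.sin(th))/th**3*W@W;d=np.linalg.solve(V,d)
    n=n or int(max(np.ceil(np.linalg.norm(d)/.03),np.ceil(th/.1),1))
    print("n",n,"shift cm",(d*100*gain/n).round(2).tolist(),"turn",(w*gain/n).round(4).tolist(),"| total cm",(d*100).round(2),"deg",round(np.degrees(th),1))
E
python3 - <<'E'
from h import *
p,R=cur();print(R.as_matrix().round(2).tolist())
for s in(1,-1):
    F=frame(172.65,25,s);n=-F[:,2];print(n.round(3),F[:,0].round(3));plan(np.array([.5809,.1041,.0895])+.11*n,F)
E
```

```text
[[0.39, -0.0, -0.92], [0.92, -0.0, 0.39], [-0.0, -1.0, 0.0]]
[ 0.419 -0.054  0.906] [-0.128 -0.992  0.   ]
n 30 shift cm [1.65, 0.68, -1.8] turn [-0.0116, 0.0532, 0.0835] | total cm [ 49.63  20.54 -54.06] deg 171.4
[ 0.419 -0.054  0.906] [ 0.128  0.992 -0.   ]
n 21 shift cm [-1.49, 1.49, -2.04] turn [-0.0537, -0.0117, -0.0075] | total cm [-31.2   31.39 -42.78] deg 66.7
```

The fingers point along tool **y** here, so I'll fix my frame helper.

```bash
python3 - <<'E'
s=open('h.py').read()
a=s.index("    # housing");b=s.index("def cur")
s=s[:a]+'''    # housing own +x at yaw, raised by pitch (deg); tool y (fingers) = -own z, tool x (jaws) = s*own y
    a,b=np.radians([yaw,pitch]);x=np.array([np.cos(a)*np.cos(b),np.sin(a)*np.cos(b),np.sin(b)])
    y=np.array([-np.sin(a),np.cos(a),0]);z=np.cross(x,y)
    return np.c_[s*y,-z,np.cross(s*y,-z)]
'''+s[b:]
open('h.py','w').write(s)
E
python3 - <<'E'
from h import *
for s in(1,-1):
    F=frame(172.65,25,s);n=-F[:,1];print(n.round(3),F[:,0].round(3));plan(np.array([.5809,.1041,.0895])+.11*n,F)
E
```

```text
[ 0.419 -0.054  0.906] [-0.128 -0.992  0.   ]
n 29 shift cm [2.49, 0.17, -1.54] turn [-0.0029, 0.0966, 0.0214] | total cm [ 72.17   5.04 -44.77] deg 164.5
[ 0.419 -0.054  0.906] [ 0.128  0.992 -0.   ]
n 20 shift cm [-1.55, -0.33, -2.52] turn [0.0216, -0.0136, 0.0029] | total cm [-30.93  -6.56 -50.33] deg 29.5
```

```bash
python3 -m jog '[[[-1.93,-0.41,-3.14],[0.027,-0.017,0.0036],6.5],[[-1.93,-0.41,-3.14],[0.027,-0.017,0.0036],6.5],[[-1.93,-0.41,-3.14],[0.027,-0.017,0.0036],6.5],[[-1.93,-0.41,-3.14],[0.027,-0.017,0.0036],6.5],[[-1.93,-0.41,-3.14],[0.027,-0.017,0.0036],6.5],[[-1.93,-0.41,-3.14],[0.027,-0.017,0.0036],6.5],[[-1.93,-0.41,-3.14],[0.027,-0.017,0.0036],6.5],[[-1.93,-0.41,-3.14],[0.027,-0.017,0.0036],6.5],[[-1.93,-0.41,-3.14],[0.027,-0.017,0.0036],6.5],[[-1.93,-0.41,-3.14],[0.027,-0.017,0.0036],6.5],[[-1.93,-0.41,-3.14],[0.027,-0.017,0.0036],6.5],[[-1.93,-0.41,-3.14],[0.027,-0.017,0.0036],6.5]]'
python3 - <<'E'
from h import *
F=frame(172.65,25,-1);n=-F[:,1];plan(np.array([.5809,.1041,.0895])+.11*n,F)
E
```

```text
time_s: 1.1
eef_pos: [0.5207, 0.1859, 0.22]
eef_rot: [0.625, -0.441, -0.369, 0.528]
wrist_force: [0.9, 0.9, 0.6]
opening: 0.763
n 5 shift cm [-1.42, -0.33, -2.42] turn [0.0182, -0.0084, 0.0023] | total cm [ -7.08  -1.64 -12.12] deg 5.8
```

```bash
python3 -m jog '[[[-1.7,-0.4,-3.0],[0.022,-0.01,0.003],6.5],[[-1.7,-0.4,-3.0],[0.022,-0.01,0.003],6.5],[[-1.7,-0.4,-3.0],[0.022,-0.01,0.003],6.5],[[-1.7,-0.4,-3.0],[0.022,-0.01,0.003],6.5],[[0,0,0],[0,0,0],6.5],[[0,0,0],[0,0,0],6.5]]'
python3 - <<'E'
from h import *
F=frame(172.65,25,-1);n=-F[:,1];plan(np.array([.5809,.1041,.0895])+.11*n,F);print(ctrl.get_obs()["q"].round(2))
c=imaging.camera("wrist");np.savez("w1.npz",**c);cv2.imwrite("pics/w1.png",c["frame"][:,:,::-1])
E
```

```text
time_s: 1.6
eef_pos: [0.6327, 0.0869, 0.1786]
eef_rot: [0.638, -0.401, -0.349, 0.557]
wrist_force: [0.2, 0.6, -0.2]
opening: 0.764
n 1 shift cm [1.04, -0.65, 1.1] turn [-0.0133, -0.0091, 0.0019] | total cm [ 1.04 -0.65  1.1 ] deg 0.9
[-0.06  0.68  1.09  0.03  1.82 -1.5 ]
```

View pics/w1.png

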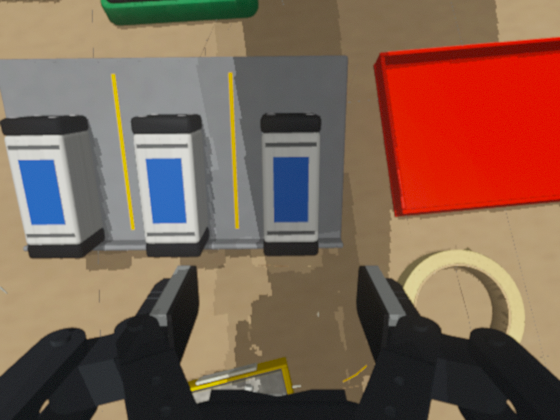

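The wrist picture shows the left housing at (291,185), with end caps near rows 115 and 248 and the label at (291,189). The jaws are roughly in line with it. Next I'll measure its top face by depth.

Run:
```python
from h import *
c=dict(np.load("w1.npz"));W=cloud(c);F=frame(172.65,25,-1);n=-F[:,1];hx=-F[:,2]
hx=np.cross(F[:,0]*-1,n)
h=cv2.cvtColor(c["frame"],cv2.COLOR_RGB2HSV);m=((h[...,0]>100)&(h[...,0]<125)&(h[...,1]>150)).astype(np.uint8)
k,l,st,ce=cv2.connectedComponentsWithStats(m)
for i in range(1,k):
    if st[i,4]>800:
        q=W[l==i].mean(0);b=(abs((W-q)@n)<.003)&(abs((W-q)@F[:,0])<.03)&(abs((W-q)@hx)<.07)&(c["depth"]>0)
        P=W[b]-q;u,y=P@hx,P@F[:,0]
        r=cv2.minAreaRect(np.c_[u,y].astype(np.float32)*1000)
        print(ce[i].round(),q.round(4),"along",np.percentile(u,[.5,99.5]).round(4),"across",np.percentile(y,[1,99]).round(4),r)
        A=np.c_[P[:,:2],np.ones(len(P))];g=np.linalg.lstsq(A,P[:,2],rcond=None)[0];print("slope",np.degrees(np.arctan(np.hypot(g[0],g[1]))),np.degrees(np.arctan2(g[1],g[0])))
print(hx)
```

```text
[166. 190.] [0.5683 0.0201 0.0916] along [-0.0499  0.0478] across [-0.0185  0.0187] ((-0.9751014709472656, 0.12084579467773438), (39.1179084777832, 99.55509185791016), 89.90262603759766)
slope 25.018505561146043 173.1020922589544
[291. 189.] [0.5789 0.104  0.0915] along [-0.0497  0.048 ] across [-0.0185  0.0188] ((-0.9419364929199219, 0.19771575927734375), (39.02508544921875, 99.33992767333984), 89.63419342041016)
slope 25.005489695762463 172.8568878073653
[ 42. 192.] [ 0.5579 -0.0639  0.0914] along [-0.0493  0.0483] across [-0.0188  0.0186] ((-0.5515975952148438, -0.08939933776855469), (40.05336380004883, 99.23567199707031), 89.74931335449219)
slope 24.976935605070363 173.199979548092
[-0.89886082  0.11594409  0.42261826]
```

Run:
```python
from h import *
F=frame(172.8,25,-1);n=-F[:,1];plan(np.array([.5789,.104,.0905])+.025*n,F,3)
```

```text
n 3 shift cm [0.35, 2.58, 0.41] turn [-0.0048, -0.004, 0.0008] | total cm [1.05 7.74 1.23] deg 1.1
```

```bash
python3 -m jog '[[[0.35,2.5,0.4],[-0.005,-0.004,0.001],6.5],[[0.35,2.5,0.4],[-0.005,-0.004,0.001],6.5],[[0.35,1.8,0.4],[-0.005,-0.004,0.001],6.5],[[0,0,0],[0,0,0],6.5]]'
python3 - <<'E'
from h import *
F=frame(172.8,25,-1);n=-F[:,1];plan(np.array([.5789,.104,.0905])-.034*n,F,4)
E
```

```text
time_s: 1.98
eef_pos: [0.5911, 0.1047, 0.1222]
eef_rot: [0.631, -0.404, -0.357, 0.557]
wrist_force: [-0.7, -0.1, -1.0]
opening: 0.761
n 4 shift cm [-0.06, 1.7, -0.06] turn [0.0014, 0.0004, -0.0001] | total cm [-0.22  6.78 -0.23] deg 0.3
```

```bash
python3 -m jog '[[[-0.07,2.0,-0.07],[0.001,0,0],6.5],[[-0.07,2.0,-0.07],[0.001,0,0],6.5],[[-0.07,1.7,-0.07],[0.001,0,0],6.5],[[0,0.6,0],[0,0,0],6.5],[[0,0,0],[0,0,0],6.5]]'
python3 - <<'E'
from h import *
F=frame(172.8,25,-1);n=-F[:,1];plan(np.array([.5789,.104,.0905])-.034*n,F,1);print(ctrl.get_obs())
E
```

```text
time_s: 2.4
eef_pos: [0.5673, 0.1098, 0.0712]
eef_rot: [0.628, -0.406, -0.361, 0.558]
wrist_force: [-0.7, -0.2, 0.3]
opening: 0.755
n 1 shift cm [-0.43, 1.13, -0.28] turn [0.0135, 0.0077, -0.0022] | total cm [-0.43  1.13 -0.28] deg 0.9
{'time_s': 2.4, 'q': array([-0.03417056,  0.65365756,  1.36368094,  0.03541756,  1.54574043,
       -1.4958848 ]), 'dq': array([ 0.01049291, -0.019464  , -0.00025448,  0.00050311,  0.01436149,
        0.00067513]), 'joint_efforts': array([-9.69276787e-02, -6.02311635e+01, -2.87220365e+01,  1.41898566e-01,
        1.73585605e+00, -6.06861839e-03]), 'eef_pos': array([0.56729509, 0.10977182, 0.07115863]), 'eef_rot': array([ 0.62794426, -0.40552908, -0.36105276,  0.55755993]), 'wrist_force': array([-0.74077686, -0.15636089,  0.33858316]), 'torque': array([-0.02397481, -0.23041477, -0.02966761]), 'opening': 0.7554417259316083}
```

```bash
python3 -m jog '[[[-0.3,0.7,-0.2],[0.008,0.005,-0.001],6.5],[[-0.2,0.4,-0.1],[0.006,0.003,-0.001],6.5],[[0,0.1,0],[0,0,0],6.5],[[0,0,0],[0,0,0],3],[[0,0,0],[0,0,0],3],[[0,0,0],[0,0,0],3],[[0,0,0],[0,0,0],3],[[0,0,0],[0,0,0],3],[[0,0,0],[0,0,0],3]]'
python3 - <<'E'
from h import *
F=frame(172.8,25,-1);n=-F[:,1];plan(np.array([.5789,.104,.0905])-.034*n,F,1);print(ctrl.get_obs()["torque"])
E
```

```text
time_s: 3.15
eef_pos: [0.5689, 0.1046, 0.0634]
eef_rot: [0.632, -0.405, -0.357, 0.556]
wrist_force: [0.6, 0.0, -0.2]
opening: 0.456
n 1 shift cm [0.06, 0.52, 0.24] turn [0.0072, -0.0007, 0.0008] | total cm [0.06 0.52 0.24] deg 0.4
[-0.13047529 -0.14047824  0.00691817]
```

```bash
python3 -m jog '[[[0,-1,0],[0,0,0],3],[[0,-2,0],[0,0,0],3],[[0,-3,0],[0,0,0],3],[[0,-3,0],[0,0,0],3],[[0,-3,0],[0,0,0],3]]'
python3 - <<'E'
from h import *
plan([.56,.09,.2],frame(172.8,0,-1))
E
```

```text
time_s: 3.57
eef_pos: [0.6132, 0.0989, 0.1682]
eef_rot: [0.635, -0.399, -0.351, 0.56]
wrist_force: [0.3, -0.8, -4.6]
opening: 0.462
n 5 shift cm [-0.31, -0.39, 1.16] turn [-0.0898, -0.0001, -0.0003] | total cm [-1.55 -1.97  5.79] deg 25.7
```

```bash
python3 -m jog '[[[-0.3,-0.4,1.1],[-0.09,0,0],3],[[-0.3,-0.4,1.1],[-0.09,0,0],3],[[-0.3,-0.4,1.1],[-0.09,0,0],3],[[-0.3,-0.4,1.1],[-0.09,0,0],3],[[-0.2,-0.2,0.6],[-0.06,0,0],3],[[0,0,0],[0,0,0],3],[[0,0,0],[0,0,0],3]]'
python3 - <<'E'
from h import *
plan([.56,.09,.2],frame(172.8,0,-1))
E
```

```text
time_s: 4.15
eef_pos: [0.5767, 0.0883, 0.2056]
eef_rot: [0.531, -0.53, -0.466, 0.468]
wrist_force: [0.1, -0.2, -4.2]
opening: 0.454
n 1 shift cm [-0.04, 0.56, 1.68] turn [-0.0024, -0.0021, -0.0008] | total cm [-0.04  0.56  1.68] deg 0.2
```

```bash
T='import h;F=h.frame(172.8,0,-1)
for _ in range(1):
  o=h.ctrl.get_obs();print("jawaxis torque",o["torque"]@F[:,0],o["torque"],o["wrist_force"])'
python3 -m jog '[[[0,0,0],[0,0,0],3]]'>/dev/null; python3 -c "$T"
python3 -m jog '[[[0,0,0],[0,0,0],3]]'>/dev/null; python3 -c "$T"
python3 -m jog '[[[0,0,0],[0,0,0],3]]'>/dev/null; python3 -c "$T"
python3 -m jog '[[[0,0,0.3],[-0.1,0,0],3],[[0,0,0.3],[-0.1,0,0],3],[[0,0,0.3],[-0.1,0,0],3],[[0,0,0.3],[-0.1,0,0],3],[[0,0,0.2],[-0.06,0,0],3],[[0,0,0],[0,0,0],3],[[0,0,0],[0,0,0],3],[[0,0,0],[0,0,0],3],[[0,0,0],[0,0,0],3]]'
python3 -c "$T
h.plan([.56,.09,.2],F)"
```

```text
jawaxis torque 0.01583359351647551 [ 0.03357333  0.01171814 -0.00125303] [-0.62036758 -0.71564216 -3.99309325]
jawaxis torque 0.05274503702198336 [-0.02882072  0.05680516 -0.05504534] [ 0.26889563 -1.24467057 -3.04240613]
jawaxis torque 0.028694232108813125 [0.00652727 0.02809771 0.00639116] [-0.4453633  -0.48732544 -2.52933411]
time_s: 5.15
eef_pos: [0.5686, 0.0879, 0.1963]
eef_rot: [-0.399, 0.638, 0.558, -0.35]
wrist_force: [-0.2, 0.4, -4.3]
opening: 0.456
jawaxis torque 0.405246267244337 [0.02925694 0.40477114 0.03597908] [-0.2286931   0.41610584 -4.32516523]
n 5 shift cm [0.02, -0.11, 0.16] turn [0.0903, -0.0012, -0.0005] | total cm [ 0.1  -0.56  0.78] deg 25.9
```

```bash
T='import h;F=h.frame(172.8,0,-1)
for _ in range(1):
  o=h.ctrl.get_obs();print("jawaxis torque",o["torque"]@F[:,0],o["torque"],o["wrist_force"])'
python3 -m jog '[[[0,-0.1,0.1],[0.1,-0.001,0],3],[[0,-0.1,0.1],[0.1,-0.001,0],3],[[0,-0.1,0.1],[0.1,-0.001,0],3],[[0,-0.1,0.1],[0.1,-0.001,0],3],[[0,0,0.1],[0.05,-0.001,0],3],[[0,0,0],[0,0,0],3],[[0,0,0],[0,0,0],3]]'
python3 -c "$T
h.plan([.56,.09,.2],F)"
for i in 1 2 3 4; do python3 -m jog '[[[0,0,0],[0,0,0],3]]'>/dev/null; python3 -c "$T"; done
```

```text
time_s: 5.73
eef_pos: [0.5694, 0.0871, 0.2002]
eef_rot: [0.536, -0.526, -0.462, 0.472]
wrist_force: [-1.1, 0.1, -3.9]
opening: 0.458
jawaxis torque -0.02344033038134588 [ 0.04048631 -0.02874124 -0.00773414] [-1.09323539  0.0873093  -3.92925666]
n 1 shift cm [0.17, 0.03, 0.97] turn [-0.0204, -0.0024, -0.0005] | total cm [0.17 0.03 0.97] deg 1.2
jawaxis torque -0.003800762691175568 [-0.0439703   0.00172377  0.09165185] [ 0.35438064 -1.49248033 -3.87991994]
jawaxis torque -0.016407942898441805 [ 0.00781159 -0.01752519  0.01987564] [-0.00419103 -0.02869577 -2.72538097]
jawaxis torque -0.08665623411863956 [-0.05295115 -0.08065569  0.05266636] [-0.13445593  0.38857077 -4.50385676]
jawaxis torque -0.10220583753531862 [-0.00874857 -0.10191296 -0.00470128] [-0.03261849 -0.00554222 -2.63866604]
```

```bash
cat >> h.py <<'E'
def feel(yaw,n=20):
    # mean moment about the jaw axis; camera calls advance time for fresh readings
    F=frame(yaw,0,-1);v=[]
    for _ in range(n):
        imaging.camera("wrist");v.append(ctrl.get_obs()["torque"]@F[:,0])
    pitch=np.degrees(np.arcsin(np.clip((cur()[1].as_matrix()[:,2])[2],-1,1)))
    print("moment",np.mean(v).round(4),"+-",(np.std(v)/n**.5).round(4),"tool-z elevation deg",pitch.round(2))
E
python3 -m jog '[[[0,0,0],[-0.02,-0.002,0],3],[[0,0,0],[0,0,0],3]]'
python3 -c "
import h;h.feel(172.8);h.plan([.56,.09,.2],h.frame(172.8,0,-1))"
```

```text
time_s: 6.23
eef_pos: [0.5688, 0.0874, 0.1999]
eef_rot: [-0.529, 0.532, 0.469, -0.467]
wrist_force: [-0.2, -0.4, -3.8]
opening: 0.459
moment -0.0475 +- 0.0074 tool-z elevation deg -0.23
n 1 shift cm [0.17, -0.01, 0.98] turn [0.0039, -0.0003, -0.0004] | total cm [ 0.17 -0.01  0.98] deg 0.2
```

```bash
python3 -c "
import h;h.plan([.529,.303,.13],h.frame(177.5,0,-1),8)"
```

```text
n 8 shift cm [2.65, 0.87, 0.73] turn [0.0005, -0.0103, -0.0001] | total cm [21.18  6.97  5.88] deg 4.7
```

```bash
python3 -m jog '[[[1.3,0.2,0.4],[0,-0.005,0],3],[[2.6,0.4,0.7],[0,-0.01,0],3],[[3,0.7,0.8],[0,-0.01,0],3],[[3,1,0.8],[0,-0.012,0],3],[[3,1,0.8],[0,-0.012,0],3],[[3,1,0.8],[0,-0.012,0],3],[[2.5,1,0.7],[0,-0.01,0],3],[[1.5,1,0.4],[0,-0.01,0],3],[[0.5,1,0.2],[0,0,0],3],[[0,0,0],[0,0,0],3]]'
python3 -c "
import h;h.plan([.529,.303,.035],h.frame(177.5,0,-1),5)"
```

```text
time_s: 8.07
eef_pos: [0.5308, 0.3078, 0.1238]
eef_rot: [-0.509, 0.513, 0.491, -0.487]
wrist_force: [-1.4, -1.5, -4.1]
opening: 0.456
n 5 shift cm [-0.1, 1.78, 0.04] turn [0.0016, 0.0, 0.0001] | total cm [-0.49  8.88  0.2 ] deg 0.5
```

```bash
python3 -m jog '[[[-0.1,1.5,0],[0.002,0,0],3],[[-0.1,2,0],[0.002,0,0],3],[[-0.1,2,0],[0.002,0,0],3],[[-0.1,2,0],[0.002,0,0],3],[[0,1,0],[0,0,0],3],[[0,0.4,0],[0,0,0],3],[[0,0,0],[0,0,0],3]]'
python3 -c "
import h;h.plan([.529,.303,.0165],h.frame(177.5,0,-1),3)"
```

```text
time_s: 8.65
eef_pos: [0.5346, 0.3001, 0.0346]
eef_rot: [-0.511, 0.513, 0.489, -0.487]
wrist_force: [-0.4, -0.3, -3.6]
opening: 0.462
n 3 shift cm [0.09, 0.6, 0.19] turn [0.0014, -0.0011, -0.0] | total cm [0.26 1.81 0.57] deg 0.3
```

```bash
python3 -m jog '[[[0,0.6,0.1],[0.001,0,0],3],[[0,0.6,0.1],[0.001,0,0],3],[[0,0.4,0.1],[0.001,0,0],3],[[0,0.2,0],[0,0,0],3],[[0,0.1,0],[0,0,0],3]]'
python3 -c "
import h;h.plan([.529,.303,.0165],h.frame(177.5,0,-1),1)"
```

```text
time_s: 9.07
eef_pos: [0.5347, 0.3005, 0.0182]
eef_rot: [-0.511, 0.513, 0.49, -0.485]
wrist_force: [-0.9, -0.5, -3.4]
opening: 0.457
n 1 shift cm [0.22, 0.17, 0.59] turn [0.0073, -0.0047, 0.0022] | total cm [0.22 0.17 0.59] deg 0.5
```

```bash
python3 -m jog '[[[0,0.2,0],[0.006,0,0],3],[[0,0.2,0],[0.003,0,0],3],[[0,0.1,0],[0,0,0],3],[[0,0,0],[0,0,0],3]]'
python3 -m jog '[[[0,0,0],[0,0,0],6],[[0,0,0],[0,0,0],6],[[0,0,0],[0,0,0],6],[[0,0,0],[0,0,0],6],[[0,-1.5,0],[0,0,0],6.5],[[0,-3,0],[0,0,0],6.5],[[0,-4,0],[0,0,0],6.5],[[0,-4,0],[0,0,0],6.5],[[0,-2,0],[0,0,0],6.5],[[0,0,0],[0,0,0],6.5]]'
python3 -c "
import h,numpy as np
F=h.frame(172.9,25,-1);h.plan(np.array([.5685,.0201,.0905])-.02*F[:,1],F,6)"
```

```text
time_s: 9.4
eef_pos: [0.536, 0.3013, 0.0163]
eef_rot: [0.512, -0.511, -0.489, 0.487]
wrist_force: [-0.7, 0.2, -2.6]
opening: 0.46
time_s: 10.23
eef_pos: [0.5359, 0.3008, 0.1664]
eef_rot: [0.513, -0.511, -0.488, 0.488]
wrist_force: [1.0, 0.6, 0.6]
opening: 0.76
n 6 shift cm [-4.63, 0.69, -1.27] turn [0.0723, 0.0126, -0.0024] | total cm [-27.77   4.15  -7.63] deg 25.3
```

```bash
python3 -m jog '[[[-3.2,0.1,-0.8],[0.05,0.01,-0.002],6.5],[[-3.2,0.1,-0.8],[0.05,0.01,-0.002],6.5],[[-3.2,0.1,-0.8],[0.05,0.01,-0.002],6.5],[[-3.2,0.1,-0.8],[0.05,0.01,-0.002],6.5],[[-3.2,0.1,-0.8],[0.05,0.01,-0.002],6.5],[[-3.2,0.1,-0.8],[0.05,0.01,-0.002],6.5],[[-3.2,0.1,-0.8],[0.05,0.01,-0.002],6.5],[[-2.4,0.1,-0.6],[0.04,0.005,-0.002],6.5],[[-0.5,0,0],[0.01,0,0],6.5],[[0,0,0],[0,0,0],6.5]]'
python3 -c "
import h,numpy as np
F=h.frame(172.9,25,-1);h.plan(np.array([.5685,.0201,.0905])-.03*F[:,1],F,3)"
```

```text
time_s: 11.07
eef_pos: [0.5748, 0.0363, 0.1409]
eef_rot: [0.63, -0.405, -0.365, 0.554]
wrist_force: [-0.0, 0.8, -0.3]
opening: 0.763
n 3 shift cm [-0.57, 0.59, -0.57] turn [0.006, 0.0022, 0.003] | total cm [-1.7   1.76 -1.72] deg 1.2
```

```bash
python3 -m jog '[[[-0.7,0.5,-0.7],[0.006,0.002,0.003],6.5],[[-0.7,0.5,-0.7],[0.006,0.002,0.003],6.5],[[-0.3,0.4,-0.3],[0.006,0.002,0.002],6.5],[[0,0,0],[0,0,0],6.5]]'
python3 -c "
import h,numpy as np
F=h.frame(172.9,25,-1);h.plan(np.array([.5685,.0201,.0905])+.034*F[:,1],F,4)"
```

```text
time_s: 11.4
eef_pos: [0.5818, 0.0201, 0.1175]
eef_rot: [0.632, -0.401, -0.356, 0.559]
wrist_force: [0.3, 0.8, -0.2]
opening: 0.763
n 4 shift cm [-0.04, 1.6, 0.01] turn [-0.0005, 0.0008, -0.0] | total cm [-0.16  6.41  0.05] deg 0.2
```

```bash
python3 -m jog '[[[-0.05,1.6,0],[0,0,0],6.5],[[-0.08,2,0],[0,0,0],6.5],[[-0.1,1.7,0],[0.001,0,0],6.5],[[-0.1,0.9,0],[0.002,0,0],6.5],[[-0.05,0.4,0],[0.001,0,0],6.5],[[0,0,0],[0,0,0],6.5]]'
python3 -c "
import h,numpy as np
F=h.frame(172.9,25,-1);h.plan(np.array([.5685,.0201,.0905])+.034*F[:,1],F,1)"
```

```text
time_s: 11.9
eef_pos: [0.5532, 0.0251, 0.0564]
eef_rot: [0.63, -0.399, -0.358, 0.562]
wrist_force: [-0.4, 0.5, 0.2]
opening: 0.761
n 1 shift cm [-0.31, -0.36, 0.01] turn [-0.0028, 0.0105, -0.0027] | total cm [-0.31 -0.36  0.01] deg 0.6
```

```bash
python3 -m jog '[[[-0.2,-0.2,0],[0,0.006,0],6.5],[[-0.1,-0.1,0],[0,0.003,0],6.5],[[0,0,0],[0,0,0],3],[[0,0,0],[0,0,0],3],[[0,0,0],[0,0,0],3],[[0,0,0],[0,0,0],3],[[0,0,0],[0,0,0],3],[[0,0,0],[0,0,0],3]]'
python3 -c "
import h,numpy as np
F=h.frame(172.9,25,-1);h.plan(np.array([.5685,.0201,.0905])+.034*F[:,1],F,1)"
```

```text
time_s: 12.57
eef_pos: [0.5572, 0.0218, 0.0624]
eef_rot: [0.63, -0.404, -0.356, 0.559]
wrist_force: [0.0, 0.1, -1.3]
opening: 0.457
n 1 shift cm [-0.03, 0.37, 0.15] turn [0.003, 0.0011, -0.0032] | total cm [-0.03  0.37  0.15] deg 0.3
```

```bash
python3 -m jog '[[[0,-1,0],[0,0,0],3],[[0,-2,0],[0,0,0],3],[[0,-3,0],[0,0,0],3],[[0,-3,0],[0,0,0],3],[[0,-3,0],[0,0,0],3],[[0,-0.8,1.1],[-0.08,0,0],3],[[0,-0.6,1.1],[-0.09,0,0],3],[[0,-0.4,1.1],[-0.09,0,0],3],[[0,-0.4,1.1],[-0.09,0,0],3],[[0,-0.2,0.6],[-0.06,0,0],3],[[0,0,0],[0,0,0],3],[[0,0,0],[0,0,0],3]]'
python3 -c "
import h
h.plan([.55,0,.2],h.frame(172.9,0,-1),1)"
```

```text
time_s: 13.57
eef_pos: [0.5702, 0.0201, 0.2122]
eef_rot: [0.533, -0.526, -0.465, 0.472]
wrist_force: [0.9, -0.0, -3.9]
opening: 0.455
n 1 shift cm [-2.24, 1.24, 1.75] turn [-0.0137, 0.0013, -0.0017] | total cm [-2.24  1.24  1.75] deg 0.8
```

```bash
python3 -m jog '[[[0,0,0],[-0.012,0,0],3],[[0,0,0],[0,0,0],3],[[0,0,0],[0,0,0],3]]'; python3 -c "
import h
h.feel(172.9)"
python3 -m jog '[[[0,0,0.3],[-0.1,0,0],3],[[0,0,0.3],[-0.1,0,0],3],[[0,0,0.3],[-0.1,0,0],3],[[0,0,0.3],[-0.1,0,0],3],[[0,0,0.2],[-0.06,0,0],3],[[0,0,0],[0,0,0],3],[[0,0,0],[0,0,0],3],[[0,0,0],[0,0,0],3],[[0,0,0],[0,0,0],3]]'
python3 -m jog '[[[0,-0.1,0.1],[0.1,0,0],3],[[0,-0.1,0.1],[0.1,0,0],3],[[0,-0.1,0.1],[0.1,0,0],3],[[0,-0.1,0.1],[0.1,0,0],3],[[0,0,0.1],[0.03,0,0],3],[[0,0,0],[0,0,0],3],[[0,0,0],[0,0,0],3]]'
python3 -c "
import h
h.plan([.55,0,.2],h.frame(172.9,0,-1),1)"
```

```text
time_s: 13.82
eef_pos: [0.5716, 0.0197, 0.2124]
eef_rot: [0.53, -0.529, -0.467, 0.47]
wrist_force: [0.6, -0.3, -4.2]
opening: 0.459
moment -0.0037 +- 0.0079 tool-z elevation deg 0.16
time_s: 15.57
eef_pos: [0.5564, 0.0212, 0.2078]
eef_rot: [-0.392, 0.638, 0.563, -0.348]
wrist_force: [0.7, -0.9, -4.2]
opening: 0.462
time_s: 16.15
eef_pos: [0.556, 0.0203, 0.2116]
eef_rot: [-0.526, 0.535, 0.47, -0.465]
wrist_force: [-0.1, -0.8, -3.5]
opening: 0.458
n 1 shift cm [-2.08, 1.16, 0.35] turn [0.0152, -0.0017, -0.003] | total cm [-2.08  1.16  0.35] deg 0.9
```

```bash
python3 -m jog '[[[0,0,0],[0.015,0,0],3],[[0,0,0],[0,0,0],3],[[0,0,0],[0,0,0],3]]'; python3 -c "
import h
h.feel(172.9)
h.plan([.495,-.12,.2],h.frame(180,0,-1),6)"
```

```text
time_s: 16.4
eef_pos: [0.5565, 0.0201, 0.2114]
eef_rot: [-0.529, 0.531, 0.467, -0.468]
wrist_force: [-0.7, 0.2, -3.8]
opening: 0.461
moment -0.0059 +- 0.0065 tool-z elevation deg -0.03
n 6 shift cm [-2.4, 0.19, 0.88] turn [0.0001, -0.0209, -0.0005] | total cm [-14.38   1.17   5.28] deg 7.2
```

```bash
python3 -c "
import h;h.plan([.498,-.333,.15],h.frame(184.4,0,-1),11)"
```

```text
n 11 shift cm [-3.23, 0.56, 0.46] turn [0.0, -0.0184, -0.0003] | total cm [-35.49   6.2    5.01] deg 11.6
```

```bash
python3 -m jog '[[[-1.5,0.1,0.3],[0,-0.01,0],3],[[-3,0.1,0.5],[0,-0.019,0],3],[[-3.5,0.1,0.5],[0,-0.019,0],3],[[-3.7,0.3,0.5],[0,-0.019,0],3],[[-3.7,0.8,0.5],[0,-0.019,0],3],[[-3.7,0.8,0.5],[0,-0.019,0],3],[[-3.7,0.9,0.5],[0,-0.019,0],3],[[-3.5,0.9,0.5],[0,-0.019,0],3],[[-3.2,0.9,0.5],[0,-0.019,0],3],[[-2,0.6,0.3],[0,-0.012,0],3],[[-1,0.2,0.2],[0,-0.008,0],3],[[0,0,0],[0,0,0],3]]'
python3 -c "
import h;h.plan([.498,-.333,.035],h.frame(184.4,0,-1),6)"
```

```text
time_s: 18.4
eef_pos: [0.4951, -0.3168, 0.1547]
eef_rot: [-0.479, 0.485, 0.518, -0.517]
wrist_force: [-0.1, 1.1, -4.1]
opening: 0.457
n 6 shift cm [-0.27, 2.0, -0.02] turn [0.0011, -0.001, -0.001] | total cm [-1.6  11.98 -0.13] deg 0.6
```

```bash
python3 -m jog '[[[-0.4,1.5,0],[0.001,-0.001,-0.001],3],[[-0.4,2.4,0],[0.001,-0.001,-0.001],3],[[-0.4,2.4,0],[0.001,-0.001,-0.001],3],[[-0.3,2.4,0],[0.001,-0.001,-0.001],3],[[-0.1,2,0],[0.001,-0.001,-0.001],3],[[0,1,0],[0,0,0],3],[[0,0.3,0],[0,0,0],3],[[0,0,0],[0,0,0],3]]'
python3 -c "
import h;h.plan([.498,-.333,.0175],h.frame(184.4,0,-1),3)"
```

```text
time_s: 19.07
eef_pos: [0.5003, -0.3324, 0.0337]
eef_rot: [-0.479, 0.483, 0.519, -0.518]
wrist_force: [-0.2, 0.0, -2.6]
opening: 0.461
n 3 shift cm [-0.01, 0.54, 0.08] turn [0.0021, -0.0007, -0.0012] | total cm [-0.04  1.62  0.24] deg 0.4
```

```bash
python3 -m jog '[[[0,0.7,0.1],[0.002,0,-0.001],3],[[0,0.7,0.1],[0.002,0,-0.001],3],[[0,0.4,0],[0.002,0,-0.001],3],[[0,0.2,0],[0,0,0],3],[[0,0.2,0],[0,0,0],3],[[0,0.1,0],[0,0,0],3],[[0,0,0],[0,0,0],3]]'
python3 -c "
import h;h.plan([.498,-.333,.0145],h.frame(184.4,0,-1),1)"
```

```text
time_s: 19.65
eef_pos: [0.5016, -0.334, 0.0144]
eef_rot: [0.478, -0.484, -0.518, 0.519]
wrist_force: [0.3, -0.7, -4.4]
opening: 0.457
n 1 shift cm [0.13, -0.01, 0.35] turn [0.0051, -0.0009, -0.0063] | total cm [ 0.13 -0.01  0.35] deg 0.5
```

```bash
python3 -m jog '[[[0,0.15,0],[0.004,0,-0.003],3],[[0,0.15,0],[0,0,0],3],[[0,0,0],[0,0,0],3]]'
```

```text
time_s: 19.9
eef_pos: [0.5021, -0.3346, 0.0148]
eef_rot: [0.48, -0.482, -0.518, 0.519]
wrist_force: [0.6, -0.3, -3.2]
opening: 0.458
```

```bash
python3 -m jog '[[[0,0.3,0],[0,0,0],3],[[0,0.3,0],[0,0,0],3],[[0,0,0],[0,0,0],3]]'
```

```text
time_s: 20.15
eef_pos: [0.5029, -0.3354, 0.0152]
eef_rot: [0.479, -0.482, -0.518, 0.52]
wrist_force: [-0.5, -0.2, -3.6]
opening: 0.456
```

```bash
python3 -m jog '[[[0,0.5,0],[0,0,0],3],[[0,0,0],[0,0,0],3]]'; python3 -c "
from h import *
print(ctrl.get_obs()['joint_efforts'].round(2))
c=imaging.camera('scene');np.savez('s2.npz',**c);W=cloud(c)
cv2.imwrite('pics/s2.png',cv2.resize(c['frame'][150:400,120:460,::-1],None,fx=2.3,fy=2.3,interpolation=cv2.INTER_CUBIC))"
```

```text
time_s: 20.32
eef_pos: [0.5045, -0.3369, 0.015]
eef_rot: [0.478, -0.483, -0.518, 0.52]
wrist_force: [0.1, -0.2, -4.3]
opening: 0.459
[ 4.000e-02 -5.634e+01 -2.945e+01 -3.000e-02  3.000e-01 -1.000e-02]
```

View pics/s2.png

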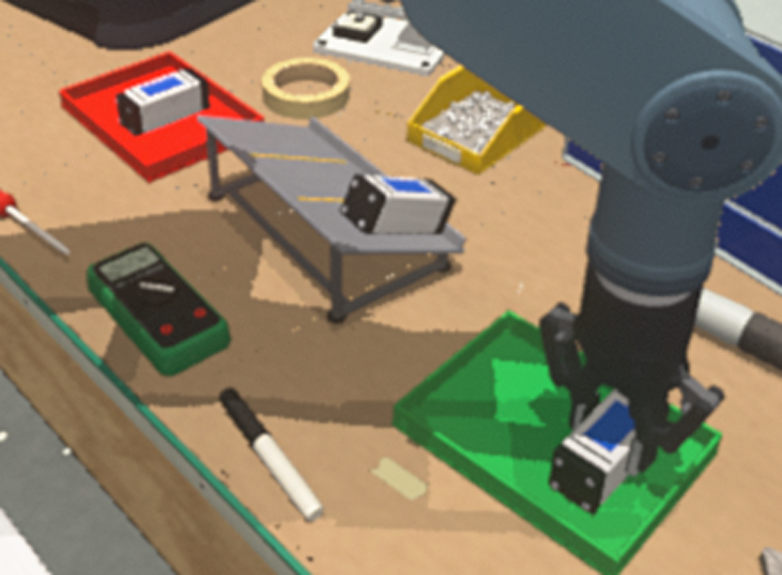

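The crop shows one housing lying flat in the red tray at (165,95), one still on the rack at (400,205), and the gripped one at or very near the floor of the green tray at (600,455). I'll compare the label heights by depth.

```bash
python3 -c "
from h import *
c=dict(np.load('s2.npz'));W=cloud(c);h=cv2.cvtColor(c['frame'],cv2.COLOR_RGB2HSV)
m=((h[...,0]>100)&(h[...,0]<125)&(h[...,1]>110)&(W[...,2]<.13)&(c['depth']>0)).astype(np.uint8);m[:150]=0
k,l,st,ce=cv2.connectedComponentsWithStats(m)
for i in range(1,k):
    if st[i,4]>20:
        p=W[l==i];print(st[i,4],ce[i].round(),np.median(p,0).round(4))
for u,v in((372,370),(330,320),(182,212),(350,350)):print(W[v,u].round(4))
"
```

```text
53 [190. 187.] [0.5347 0.3016 0.0444]
309 [553. 209.] [ 1.185  -0.3592  0.0127]
54 [374. 218.] [ 0.7982 -0.0883  0.0243]
54 [296. 230.] [ 0.5555 -0.0659  0.0913]
446 [462. 244.] [ 0.7741 -0.3219  0.0859]
757 [453. 259.] [ 0.7763 -0.3061  0.0407]
242 [386. 335.] [ 0.4999 -0.3372  0.0459]
[ 0.4545 -0.3501  0.0084]
[ 0.488  -0.2279  0.0052]
[0.4852 0.2704 0.0033]
[ 0.463  -0.2969  0.0033]
```

```bash
python3 -m jog '[[[0,0.2,0],[0,0,0],3],[[0,0,0],[0,0,0],5.2],[[0,0,0],[0,0,0],5.2],[[0,0,0],[0,0,0],5.2],[[0,0,0],[0,0,0],5.2],[[0,-1.5,0],[0,0,0],5.2],[[0,-3,0],[0,0,0],5.5],[[0,-4,0],[0,0,0],6.5],[[0,-4,0],[0,0,0],6.5],[[0,-3,0],[0,0,0],6.5],[[0,0,0],[0,0,0],6.5]]'
python3 -c "
import h,numpy as np
F=h.frame(172.9,25,-1);h.plan(np.array([.5579,-.0639,.0905])-.05*F[:,1],F,9)"
```

```text
time_s: 21.28
eef_pos: [0.5026, -0.3353, 0.1679]
eef_rot: [0.481, -0.481, -0.518, 0.519]
wrist_force: [0.2, -0.9, 0.3]
opening: 0.761
n 9 shift cm [3.01, 0.2, -0.85] turn [0.0482, 0.0218, -0.005] | total cm [27.05  1.8  -7.61] deg 27.4
```

```bash
python3 -m jog '[[[2,0.1,-0.6],[0.04,0.018,-0.004],6.5],[[3.2,0.2,-0.9],[0.05,0.022,-0.005],6.5],[[3.2,0.2,-0.9],[0.05,0.022,-0.005],6.5],[[3.2,0.2,-0.9],[0.05,0.022,-0.005],6.5],[[3.2,0.2,-0.9],[0.05,0.022,-0.005],6.5],[[3.2,0.2,-0.9],[0.05,0.022,-0.005],6.5],[[3.2,0.2,-0.9],[0.05,0.022,-0.005],6.5],[[3.2,0.2,-0.9],[0.05,0.022,-0.005],6.5],[[2.2,0.2,-0.6],[0.04,0.018,-0.004],6.5],[[1,0,-0.3],[0.02,0.01,0],6.5],[[0,0,0],[0,0,0],6.5]]'
python3 -c "
import h,numpy as np
F=h.frame(172.9,25,-1);h.plan(np.array([.5579,-.0639,.0905])-.03*F[:,1],F,3)"
```

```text
time_s: 22.2
eef_pos: [0.5848, -0.0534, 0.1319]
eef_rot: [0.64, -0.402, -0.338, 0.561]
wrist_force: [0.6, -0.2, -0.3]
opening: 0.763
n 3 shift cm [-0.46, 0.61, 0.17] turn [-0.0097, -0.0082, -0.0032] | total cm [-1.37  1.84  0.51] deg 2.3
```

```bash
python3 -m jog '[[[-0.6,0.5,0.2],[-0.01,-0.008,-0.003],6.5],[[-0.5,0.5,0.2],[-0.01,-0.008,-0.003],6.5],[[-0.2,0.4,0.1],[-0.007,-0.006,-0.002],6.5],[[0,0,0],[0,0,0],6.5]]'
python3 -c "
import h,numpy as np
F=h.frame(172.9,25,-1);h.plan(np.array([.5579,-.0639,.0905])+.033*F[:,1],F,4)"
```

```text
time_s: 22.53
eef_pos: [0.5698, -0.0678, 0.1185]
eef_rot: [0.632, -0.403, -0.356, 0.559]
wrist_force: [-0.6, 0.2, -0.2]
opening: 0.759
n 4 shift cm [0.06, 1.59, -0.02] turn [-0.0, 0.0002, -0.0004] | total cm [ 0.25  6.35 -0.07] deg 0.1
```

```bash
python3 -m jog '[[[0.05,1.6,0],[0,0,0],6.5],[[0.03,2,0],[0,0,0],6.5],[[0,1.7,0],[0.001,0,0],6.5],[[0,0.8,0],[0.002,0,0],6.5],[[0,0.2,0],[0.001,0,0],6.5],[[0,0,0],[0,0,0],6.5]]'
python3 -c "
import h,numpy as np
F=h.frame(172.9,25,-1);h.plan(np.array([.5579,-.0639,.0905])+.033*F[:,1],F,1)"
```

```text
time_s: 23.03
eef_pos: [0.5416, -0.0716, 0.0638]
eef_rot: [0.633, -0.407, -0.354, 0.555]
wrist_force: [0.0, 0.0, 0.5]
opening: 0.757
n 1 shift cm [0.97, 0.24, -0.25] turn [0.0054, -0.0094, 0.0015] | total cm [ 0.97  0.24 -0.25] deg 0.6
```

```bash
python3 -m jog '[[[0.4,0.1,-0.1],[0.002,-0.004,0],6.5],[[0.5,0.2,-0.1],[0.002,-0.004,0],6.5],[[0.2,0,0],[0,0,0],6.5],[[0,0,0],[0,0,0],6.5]]'
python3 -c "
import h,numpy as np
F=h.frame(172.9,25,-1);h.plan(np.array([.5579,-.0639,.0905])+.033*F[:,1],F,1)"
```

```text
time_s: 23.37
eef_pos: [0.5464, -0.0612, 0.0628]
eef_rot: [0.632, -0.405, -0.357, 0.556]
wrist_force: [0.5, -0.2, 0.4]
opening: 0.76
n 1 shift cm [-0.13, 0.29, 0.1] turn [0.0066, -0.0021, 0.0015] | total cm [-0.13  0.29  0.1 ] deg 0.4
```

```bash
python3 -m jog '[[[-0.1,0.3,0],[0.003,0,0],6.5],[[0,0,0],[0,0,0],3],[[0,0,0],[0,0,0],3],[[0,0,0],[0,0,0],3],[[0,0,0],[0,0,0],3],[[0,0,0],[0,0,0],3],[[0,0,0],[0,0,0],3]]'
python3 -m jog '[[[0,-1,0],[0,0,0],3],[[0,-2,0],[0,0,0],3],[[0,-3,0],[0,0,0],3],[[0,-3,0],[0,0,0],3],[[0,-3,0],[0,0,0],3],[[0,-0.8,1.1],[-0.08,0,0],3],[[0,-0.6,1.1],[-0.09,0,0],3],[[0,-0.4,1.1],[-0.09,0,0],3],[[0,-0.4,1.1],[-0.09,0,0],3],[[0,-0.2,0.6],[-0.07,0,0],3],[[0,0,0],[0,0,0],3],[[0,0,0],[0,0,0],3]]'
python3 -c "
import h
h.plan([.55,0,.2],h.frame(172.9,0,-1),1);h.feel(172.9)"
```

```text
time_s: 23.95
eef_pos: [0.5463, -0.0619, 0.061]
eef_rot: [0.631, -0.405, -0.357, 0.557]
wrist_force: [-0.8, 0.1, 0.9]
opening: 0.461
time_s: 24.95
eef_pos: [0.5563, -0.0626, 0.2068]
eef_rot: [0.533, -0.528, -0.467, 0.469]
wrist_force: [0.2, 0.1, -4.5]
opening: 0.46
n 1 shift cm [6.13, 0.69, 1.4] turn [-0.0072, -0.0019, 0.0029] | total cm [6.13 0.69 1.4 ] deg 0.5
moment -0.0156 +- 0.0061 tool-z elevation deg 0.39
```

```bash
python3 -m jog '[[[0,0,0.3],[-0.1,0,0],3],[[0,0,0.3],[-0.1,0,0],3],[[0,0,0.3],[-0.1,0,0],3],[[0,0,0.3],[-0.1,0,0],3],[[0,0,0.2],[-0.06,0,0],3],[[0,0,0],[0,0,0],3],[[0,0,0],[0,0,0],3],[[0,0,0],[0,0,0],3],[[0,0,0],[0,0,0],3]]'
python3 -m jog '[[[0,-0.1,0.1],[0.1,0,0],3],[[0,-0.1,0.1],[0.1,0,0],3],[[0,-0.1,0.1],[0.1,0,0],3],[[0,-0.1,0.1],[0.1,0,0],3],[[0,0,0.1],[0.045,0,0],3],[[0,0,0],[0,0,0],3],[[0,0,0],[0,0,0],3]]'
python3 -c "
import h
h.feel(172.9);h.plan([.4935,-.253,.14],h.frame(184.4,0,-1),7)"
```

```text
time_s: 26.7
eef_pos: [0.5425, -0.0613, 0.2016]
eef_rot: [-0.395, 0.638, 0.563, -0.347]
wrist_force: [-0.0, -0.5, -3.0]
opening: 0.461
time_s: 27.28
eef_pos: [0.5417, -0.0624, 0.2054]
eef_rot: [0.532, -0.531, -0.465, 0.468]
wrist_force: [-0.9, -0.2, -3.8]
opening: 0.457
moment -0.0131 +- 0.0064 tool-z elevation deg 0.27
n 7 shift cm [-2.75, 0.94, 0.59] turn [-0.0007, -0.0294, -0.0002] | total cm [-19.24   6.57   4.15] deg 11.8
```

The third housing is sound too, with a change of 0.003, so the first one is the rattler. The third goes into the free green slot.

```bash
python3 -m jog '[[[-1.3,0.1,0.4],[0,-0.02,0],3],[[-2.5,0.3,0.6],[0,-0.03,0],3],[[-3.2,0.8,0.7],[0,-0.032,0],3],[[-3.3,1.1,0.7],[0,-0.032,0],3],[[-3.2,1.3,0.7],[0,-0.032,0],3],[[-2.8,1.3,0.6],[0,-0.03,0],3],[[-1.8,1,0.4],[0,-0.02,0],3],[[-0.8,0.5,0.2],[0,-0.01,0],3],[[0,0,0],[0,0,0],3]]'
python3 -c "
import h;h.plan([.4935,-.252,.035],h.frame(184.4,0,-1),6)"
```

```text
time_s: 29.03
eef_pos: [0.4906, -0.2567, 0.1411]
eef_rot: [0.475, -0.478, -0.522, 0.523]
wrist_force: [-0.5, -1.1, -3.5]
opening: 0.459
n 6 shift cm [0.08, 1.77, -0.05] turn [0.0001, 0.0026, -0.0006] | total cm [ 0.46 10.61 -0.32] deg 0.9
```

```bash
python3 -m jog '[[[0.1,1.5,-0.05],[0,0.003,-0.001],3],[[0.1,2.2,-0.05],[0,0.003,-0.001],3],[[0.1,2.2,0],[0.001,0.003,0],3],[[0.1,2.2,0],[0.001,0.003,0],3],[[0,1.5,0],[0.001,0.002,0],3],[[0,0.7,0],[0,0,0],3],[[0,0.2,0],[0,0,0],3],[[0,0,0],[0,0,0],3]]'
python3 -c "
import h;h.plan([.4935,-.252,.0165],h.frame(184.4,0,-1),3)"
```

```text
time_s: 29.7
eef_pos: [0.4954, -0.2516, 0.0364]
eef_rot: [0.479, -0.483, -0.518, 0.519]
wrist_force: [0.0, -0.2, -2.7]
opening: 0.456
n 3 shift cm [-0.01, 0.66, 0.07] turn [0.001, -0.0006, -0.0015] | total cm [-0.02  1.99  0.2 ] deg 0.3
```

```bash
python3 -m jog '[[[0,0.7,0.05],[0.001,0,0],3],[[0,0.7,0.05],[0.001,0,0],3],[[0,0.5,0],[0.001,0,0],3],[[0,0.3,0],[0,0,0],3],[[0,0.2,0],[0,0,0],3],[[0,0.2,0],[0,0,0],3],[[0,0,0],[0,0,0],3]]'
python3 -c "
from h import *
c=imaging.camera('scene');W=cloud(c);h=cv2.cvtColor(c['frame'],cv2.COLOR_RGB2HSV)
m=((h[...,0]>100)&(h[...,0]<125)&(h[...,1]>110)&(W[...,2]<.13)&(c['depth']>0)&(W[...,0]<.6)&(W[...,1]<.4)).astype(np.uint8)
k,l,st,ce=cv2.connectedComponentsWithStats(m)
for i in range(1,k):
    if st[i,4]>20: print(st[i,4],ce[i].round(),np.median(W[l==i],0).round(4))
plan([.4935,-.252,.0165],frame(184.4,0,-1),1)"
```

```text
time_s: 30.28
eef_pos: [0.4979, -0.2538, 0.013]
eef_rot: [0.477, -0.485, -0.518, 0.519]
wrist_force: [0.2, -0.7, -3.7]
opening: 0.46
53 [190. 187.] [0.5349 0.3007 0.0444]
181 [344. 311.] [ 0.492  -0.2534  0.0449]
257 [387. 335.] [ 0.5032 -0.3383  0.0448]
n 1 shift cm [0.22, -0.36, 0.43] turn [0.0059, -0.0014, -0.0103] | total cm [ 0.22 -0.36  0.43] deg 0.7
```

```bash
python3 -m jog '[[[0,0,0],[0,0,0],5.4],[[0,0,0],[0,0,0],5.4],[[0,0,0],[0,0,0],5.4],[[0,0,0],[0,0,0],5.4],[[0,-1.5,0],[0,0,0],5.4],[[0,-3,0],[0,0,0],5.4],[[0,-4,0],[0,0,0],5.4],[[0,-4,0],[0,0,0],5.4],[[0,-4,0],[0,0,0],5.4],[[3,-3,0],[0,0,0],5.4],[[3,0,0],[0,0,0],5.4],[[0,0,0],[0,0,0],5.4]]'
python3 -m jog '[[[3,0,0],[0,0,0],5.4],[[3,0,0],[0,0,0],5.4],[[3,0,0],[0,0,0],5.4],[[3,0,0],[0,0,0],5.4],[[0,0,0],[0,0,0],5.4],[[0,0,0],[0,0,0],5.4]]'
python3 -c "
from h import *
for n in ('side','scene'):
  c=imaging.camera(n);W=cloud(c);h=cv2.cvtColor(c['frame'],cv2.COLOR_RGB2HSV)
  if n=='side':cv2.imwrite('pics/end.png',c['frame'][:,:,::-1])
  m=((h[...,0]>100)&(h[...,0]<125)&(h[...,1]>110)&(W[...,2]<.13)&(c['depth']>0)&(W[...,0]<.6)&(W[...,0]>.45)&(W[...,1]<.4)).astype(np.uint8)
  k,l,st,ce=cv2.connectedComponentsWithStats(m)
  for i in range(1,k):
    if st[i,4]>20: print(n,st[i,4],ce[i].round(),np.median(W[l==i],0).round(4))"
```

```text
time_s: 31.33
eef_pos: [0.493, -0.194, 0.2178]
eef_rot: [0.476, -0.488, -0.517, 0.518]
wrist_force: [-0.2, 0.4, -1.3]
opening: 0.632
time_s: 31.83
eef_pos: [0.4855, -0.0714, 0.219]
eef_rot: [-0.473, 0.491, 0.518, -0.517]
wrist_force: [0.4, 0.8, 0.6]
opening: 0.632
side 70 [112. 160.] [ 0.4763 -0.5458  0.0103]
side 72 [100. 167.] [ 0.5188 -0.5578  0.01  ]
side 74 [167. 172.] [ 0.5081 -0.3351  0.0439]
side 75 [196. 177.] [ 0.4993 -0.2523  0.0434]
side 121 [399. 237.] [0.5378 0.3022 0.0437]
scene 55 [190. 187.] [0.5343 0.3006 0.0444]
scene 210 [346. 311.] [ 0.4964 -0.2543  0.0447]
scene 256 [387. 335.] [ 0.5039 -0.3381  0.0447]
```

View pics/end.png

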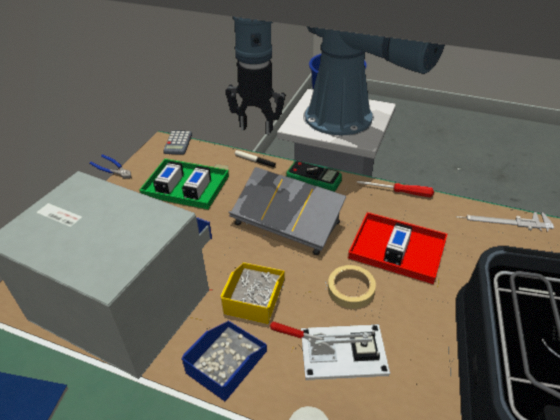

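Two housings lie flat in the green tray at (167,177) and (196,182), and the rattler lies in the red tray at (399,242). The tape is still at (352,286) and the gripper is clear.

```bash
python3 -c "
from bench import ctrl;print(ctrl.hand_in())"
```

```text
the job is handed in; nothing more can be done
None
```

I handed the job in at about 32 s. The rattler is in the red tray and the two sound housings are in the green tray, label up.

I lifted each housing, held it level, tipped it about 26° with the formerly higher end down, levelled it again and compared the moment before and after:

| Housing | Moment before (N m) | Moment after (N m) | Change (N m) | Result |
|---|---|---|---|---|
| Left | about +0.03 | −0.048 | about −0.08 | rattler |
| Middle | −0.004 | −0.006 | −0.002 | sound |
| Right | −0.016 | −0.013 | +0.003 | sound |

- **Weakest reading:** the left housing's "before" value came from only three noisy readings, about ±0.02. I did not repeat that test. The other two testing clearly sound confirms the result by elimination.
- **Final camera check:** all three labels sit 43–45 mm above the bench, which matches resting on the tray floor. Each housing is well inside its tray walls, the tape roll had not visibly moved, and the gripper was well clear.
- **Green tray reading that disagreed:** when I lowered the first green housing, the wrist force still showed its weight near the floor. The camera put it about 1 mm up, so I released it there.

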